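Load the dry cabinet's pass box

ROBOT

A 7-joint arm with a two-finger parallel gripper is mounted at the origin on a cart in front of the work surface, level with it; the furniture and walls round the work are solid. World frame = base frame: x ahead of the robot, y to its left, z up, the work surface at z = 0. Lengths are in m, angles in rad, forces in N, time in s.
With the tool pointing down it reaches from about 0.4 to 0.925 m from the base axis. Payload 5.6 kg.
Tool frame: the origin (TCP) lies on the centre line of the jaws, within the pads' length; the fingertips stand bot.tip_extent ahead of it and the grasp point (between the pads) lies 5 mm behind it (bot.tip_extent is the distance from the TCP to the fingertips, in m); z points along the fingers, y is the line along which they close (so a half turn about z gives the same grasp; the last joint's range is limited). The gripper opens to 85 mm and grips with 20 to 120 N. Pads are 22 mm wide; open, the fingers measure 114 mm over their backs; the gripper's body (76 mm by 85 mm) begins 54 mm behind the grasp point. The pads swing forward as they close: fully open they stand 13 mm farther back than shut.
Start: joints at [-1.212, 0.468, -0.012, 1.603, 0.006, 1.071, -0.056], TCP at [0.254, 0.598, 0.245] pointing down, gripper open.
Joint ranges: [-2.53, 2.53], [-0.31, 2.02], [-1.57, 1.55], [0.28, 2.44], [-1.29, 4.43], [0.15, 1.84], [-2.92, 2.92]. Speed limits (rad/s): [2.57, 2.57, 3.14, 3.14, 3.14, 3.14, 3.14].

INTERFACE

Orientations are given as a 3x3 rotation matrix whose columns are the frame's x, y, z axes.
In Python, from workcell import bot gives the robot as it stands. The module is installed in compiled form; this text tells all that it offers.
- The arm moves only by the shell command python3 -m pendant 'ROWS' [FORCE]. ROWS is a JSON object of lists of equal length, an entry for each row: "linear": the shift along the tool's x, y, z in m, a list of three; "turn": the turn about the tool's z in rad; "fingers": the finger opening in m, from 0 to 0.0854. A call has exactly 5 rows; each row shifts and turns the commanded pose from where the row before left it, along the tool's axes as they then stand; what a row does not reach is not made up. A row lasts 1/10 s, in which the tool goes at most 50 mm and 8.59 degrees, less where a joint would pass 70% of its speed; a pose out of reach is approached as far as the arm can. A call is refused whole if a number of a shift passes 0.05 or a number of a turn 0.15, either way. A call with a gripper value outside its range is refused whole. The fingers move at their own pace and stop on an object; FORCE is the grip in N (left out, the last holds). Time passes only in rows, so rows that do not move let the fingers close, or fill a call up. It gives the time, the measured TCP pose, the force, the opening and the grip force at its end, in the units of the state.
- bot.read_state(): the state, without advancing time (a new reading comes with each control period).
- bot.snapshot(name): name is "scene" or "top"; returns a dict with "img" (384x512x3 uint8, blue, green, red), "z_map" (384x512 float32, m along the optical axis (not along the pixel's ray), 0 where there is no reading), "fx", "fy", "cx", "cy" (pixels), "camera_from_world" (4x4, takes a point from world to camera coordinates). Camera axes: x right, y up, looking along -z (the intrinsics and any distortion apply to the point x, -y, -z); pixel columns grow to the right and rows downward; lengths in m; the calibration is good to about 2 mm. A picture is of the moment at which its call begins.
- bot.sign_off(): hands the job in; it is judged then, once.
The state is a dict: "clock": time; "joint_pos": joint angles; "dq": joint speeds; "tau": joint torques, N m; "eef_pos": TCP position; "tcp_rot": TCP orientation; "force": force on the tool from outside, world axes, zero at the start; "torque": the same for the moment, N m; "gripper_width": finger opening in m; "gripper_force": force on a finger pad.
Only numpy, scipy, OpenCV 4.12 (cv2) and the standard library are available. Lean on these libraries where they do the work, as an engineer would, in place of code of your own. Each camera call takes 0.05 s, during which the arm holds its last target. There are 200 camera calls.

TASK

Put the red-brown flux tin (the larger of the two round tins) into the dry cabinet's pass box. First make sure by touch that the blue inner door is shut: push its green knob to the left until it is hard home and lean on it there for a moment; only then slide the yellow outer door fully open by its red knob, slide the tin upright right into the chamber, and push the outer door fully shut again. Keep the inner door shut and leave the other things on the bench where they are.

Things in the scene. Friction and masses are not known exactly. Their poses are not given: they have to be found in the camera images.
- pass_box: Fixed aluminium pass box. Origin: on the bench, in the middle of the mouth; x points inward (away from the robot), y to the left along the mouth, z up. The chamber has no floor of its own (the bench is its floor): 96 mm between its side walls (6 mm thick, x = 6 to 129 mm, 52 mm high). Inner door at x = 132 mm; white cabinet behind it: 180 wide, front at x = 142 mm, 112 mm high
- roof_edge (a point): Middle of the near top edge of the pass box's clear roof, 58 mm inward of the mouth, 58 mm above the bench. The roof (52 to 58 mm high) covers the chamber from here inward; nearer the robot only the outer door's hood covers it, so this part is open at the top while that door is open
- outer_door (a joint): Yellow hood (front plate and top plate, 112 wide, 63 mm high, x = -3 to 58 mm) that slides to the left, along +y of the pass box; 0 = shut, 0.115 m = fully open (end stop). It stays where it is left; sliding friction about 2 N
- outer_knob (a point): Centre of the top face of the outer door's red knob (upright, 22 mm diameter, 12 mm high, on a 14 mm steel stem; top 109 mm above the bench, 46 mm above the hood). With the door shut it stands at x = 28, y = 20 mm in the pass box's frame and moves with the door
- inner_door (a joint): Blue gate between chamber and cabinet (112 wide, its top tab reaching forward over the roof to x = 76 mm, top 66 mm high), sliding to the right to open, along -y of the pass box; 0 = shut against its end stop, up to 0.07 m open. It may stand ajar by 0 to 50 mm at the start. It stays where it is left; sliding friction about 2 N
- inner_knob (a point): Centre of the top face of the inner door's green knob (same shape as the red one: 22 mm diameter, 12 mm high, 14 mm stem; top 111 mm above the bench, 46 mm above the blue tab that carries it). With the door shut it stands at x = 92, y = 0 mm in the pass box's frame. The bench's raised shelf board (200 to 220 mm high) begins 115 to 150 mm behind it
- flux_tin: Round lidded tin with red-brown body and grey lid, 62 mm diameter, 34 mm high (solid to grip, 60 mm diameter, up to 24 mm height), 0.06 to 0.13 kg, loose on the bench beside or in front of the pass box. Origin: centre of its underside, z up
- wax_tin: Bystander: round lidded tin with dark green body and grey-brown lid, 50 mm diameter, 30 mm high, loose, near the pass box. Origin: centre of its underside
- roll: Bystander: roll of masking tape lying flat, 61 mm diameter, 18 mm high, loose, near the pass box. Origin: centre of its underside
- flask: Bystander: upright white bottle with black cap, 31 x 60 x 107 mm, loose, to the left in front of the pass box. Origin: centre of its underside

How it is judged:
By the outcome, as a careful person would: the job done as asked, in the order asked, and still so for the second after the job is handed in, with the robot touching nothing.
It also fails if it takes over 72 s, if anything falls off the work surface, if the arm or the gripper's body presses on something with over 40 N, if the wrist force passes 120 N, or if a joint passes its speed limit or range.

## Working session

There is one attempt and no reset: what is moved stays moved. The work goes in short steps, Python scripts to look and compute and a shell command to move; the robot and the scene stay as the last step left them, time stands still between calls to the robot, and variables do not carry over. Pictures are saved under pics/ and viewed, at most 10 in all, crops included, and the job is handed in when it is done.

```bash
mkdir -p pics; python3 - <<'E'
from workcell import bot
import cv2,numpy as np,pickle
s=bot.read_state();print(s['clock'],s['eef_pos'],np.round(s['tcp_rot'],3).tolist(),bot.tip_extent,s['gripper_width'])
for n in("scene","top"):
    d=bot.snapshot(n);pickle.dump(d,open(n+'0.pkl','wb'));cv2.imwrite(f'pics/{n}0.png',d['img'])
    print(n,d['fx'],d['cx'],d['cy'],np.round(np.linalg.inv(d['camera_from_world']),3).tolist(),[k for k in d])
E
```

```text
0.0 [0.25404183 0.59769361 0.2443258 ] [[-0.92, 0.391, -0.001], [0.391, 0.92, -0.002], [-0.0, -0.002, -1.0]] 0.014 0.08531224006766093
scene 373.74115327065647 255.11559648620138 196.69235185809683 [[-0.928, -0.215, 0.302, 0.754], [0.371, -0.562, 0.739, 0.445], [0.011, 0.799, 0.602, 0.596], [0.0, 0.0, 0.0, 1.0]] ['img', 'z_map', 'fx', 'fy', 'cx', 'cy', 'camera_from_world']
top 451.3008688435654 248.77347105171253 186.07612368128596 [[-0.004, 0.99, -0.139, 0.408], [-1.0, -0.003, 0.009, -0.184], [0.009, 0.139, 0.99, 0.937], [0.0, 0.0, 0.0, 1.0]] ['img', 'z_map', 'fx', 'fy', 'cx', 'cy', 'camera_from_world']
```

View pics/scene0.png

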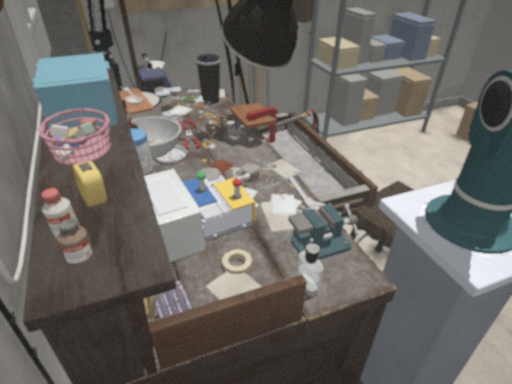

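View pics/top0.png

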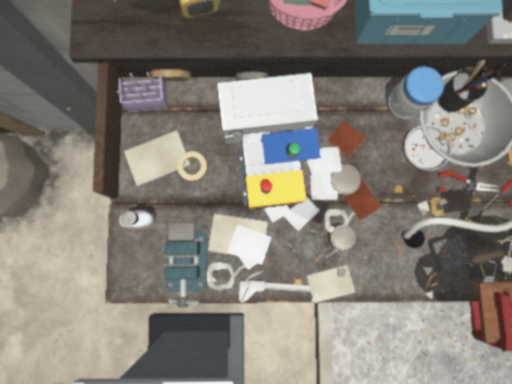

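Top view: yellow hood around (275,189), red knob (266,186), green knob (293,149), tins at about (345,178) and (342,238), tape roll (191,166), flask (136,217). Next I measure them.

```bash
cat > h.py <<'E'
import numpy as np,cv2,pickle
def plane(d,u,v,z):
    T=np.linalg.inv(d['camera_from_world'])
    r=T[:3,:3]@np.array([(u-d['cx'])/d['fx'],-(v-d['cy'])/d['fy'],-1]);o=T[:3,3]
    return o+r*(z-o[2])/r[2]
def cloud(d):
    v,u=np.mgrid[0:384,0:512];z=d['z_map']
    p=np.stack([(u-d['cx'])/d['fx']*z,-(v-d['cy'])/d['fy']*z,-z,np.ones_like(z)],-1)
    return (p@np.linalg.inv(d['camera_from_world']).T)[...,:3]
def blob(d,lo,hi,roi):
    m=cv2.inRange(cv2.cvtColor(d['img'],cv2.COLOR_BGR2HSV),lo,hi);k=np.zeros_like(m);x0,y0,x1,y1=roi;k[y0:y1,x0:x1]=m[y0:y1,x0:x1]
    n,l,s,c=cv2.connectedComponentsWithStats(k);i=1+np.argmax(s[1:,4]);return c[i],s[i],l==i
E
python3 - <<'E'
from h import *
d=pickle.load(open('top0.pkl','rb'));P=cloud(d)
for n,lo,hi,roi,z in(('red',(0,120,80),(8,255,255),(250,170,285,200),.109),('green',(45,80,40),(85,255,255),(275,135,310,165),.111),('yellow',(18,120,100),(35,255,255),(235,160,315,215),.063),('blue',(100,120,60),(125,255,255),(250,120,330,170),.066)):
    c,s,m=blob(d,lo,hi,roi);p=plane(d,*c,z);print(n,c.round(1),s,p.round(4),'medz',np.median(P[m][:,2]).round(3),end=' ')
    if n in('yellow','blue'):
        r=cv2.minAreaRect(np.argwhere(m)[:,::-1].astype(np.float32));print([plane(d,*q,z)[:2].round(4).tolist() for q in cv2.boxPoints(r)],r[2])
    print()
# tins: height map regions
H=((P[...,2]>.022)&(P[...,2]<.045)&(d['z_map']>0)).astype(np.uint8);H[:130]=0;H[260:]=0;H[:,:320]=0;H[:,400:]=0
H=cv2.morphologyEx(H,cv2.MORPH_OPEN,np.ones((3,3)))
n,l,s,c=cv2.connectedComponentsWithStats(H)
for i in range(1,n):
  if s[i,4]>80:
    ct=cv2.findContours((l==i).astype(np.uint8),0,2)[0][0];(u,v),r=cv2.minEnclosingCircle(ct);z=np.median(P[l==i][:,2]);print(s[i],u,v,r,z,plane(d,u,v,z),'R',r*(.937-z)/451)
cv2.imwrite('pics/c.png',cv2.resize(d['img'][110:270,220:400],None,fx=3.3,fy=3.3,interpolation=cv2.INTER_CUBIC))
E
```

```text
red [266.  185.8] [262 181   9  11  84] [ 0.5246 -0.2231  0.109 ] medz 0.107 
green [293.6 148.4] [288 143  12  12 102] [ 0.5949 -0.2754  0.111 ] medz 0.109 
yellow [275.8 189.5] [ 245  170   61   39 1683] [ 0.5238 -0.2445  0.063 ] medz 0.062 [[0.5485, -0.1829], [0.5627, -0.2972], [0.5001, -0.3036], [0.4863, -0.1904]] 82.87498474121094

blue [290.7 145. ] [ 263  129   56   34 1391] [ 0.6121 -0.2748  0.066 ] medz 0.064 [[0.6354, -0.2187], [0.6456, -0.327], [0.5866, -0.3309], [0.5766, -0.2236]] 84.64418029785156

[ 320  148   42   51 1418] 335.5135192871094 172.67904663085938 28.308517456054688 0.03253902231565592 [ 0.56198056 -0.36866896  0.03253902] R 0.05677150637493913
[360 190  20  26 271] 366.8522644042969 202.7045440673828 12.884904861450195 0.023758349024317837 [ 0.50123934 -0.43251008  0.02375835] R 0.02609097957502299
[329 211  26  39 563] 342.5 230.1052703857422 19.423301696777344 0.0281987031078621 [ 0.4456259 -0.3799699  0.0281987] R 0.039139516124076526
```

View pics/c.png

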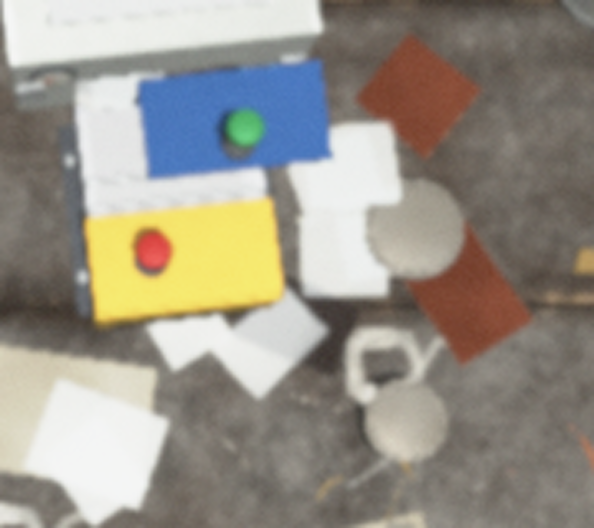

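The crop shows two grey lids. The larger is centred at crop (416,228), which is pixel (346,179). The smaller is at crop (406,421), pixel (343,237.6). The inner door is clearly ajar to the right.

```bash
cat >> h.py <<'E'
YAW=0.115;C,S=np.cos(YAW),np.sin(YAW);Rb=np.array([[C,-S],[S,C]]);O=np.array([.4991,-.2462])
def box(p): return Rb.T@(np.asarray(p)[:2]-O)
def go(bot,bx,by,z):
    s=bot.read_state();t=np.r_[O+Rb@[bx,by],z]
    print('clock',round(s['clock'],1),'box',box(s['eef_pos']).round(4),'z',s['eef_pos'][2].round(4),'w',round(s['gripper_width'],4),'F',np.round(s['force'],1),'delta_tool',(s['tcp_rot'].T@(t-s['eef_pos'])).round(4))
E
python3 - <<'E'
from h import *
from workcell import bot
d=pickle.load(open('top0.pkl','rb'))
for n,u,v,z in(('flux',346.1,179.1,.034),('wax',343,237.6,.03),('red',266,185.8,.109),('green',293.6,148.4,.111)):
    p=plane(d,u,v,z);print(n,p.round(4),box(p).round(4))
for n in('top','scene'):
  d=pickle.load(open(n+'0.pkl','rb'));h=cv2.cvtColor(d['img'],cv2.COLOR_BGR2HSV)
  if n=='scene':
    for lo,hi,roi,z in(((0,150,80),(8,255,255),(225,170,250,205),.109),((45,80,40),(85,255,255),(190,165,215,195),.111)):
      c,s,m=blob(d,lo,hi,roi);print(c,s,plane(d,*c,z-.005).round(4))
    cv2.imwrite('pics/s.png',cv2.resize(d['img'][130:280,140:310],None,fx=3.5,fy=3.5,interpolation=2))
go(bot,.092,-.04,.2)
E
python3 -m pendant '{"linear":[[0,0,0],[0,0,0],[0,0,0],[0,0,0],[0,0,0]],"turn":[-0.129,-0.129,-0.129,-0.128,0],"fingers":[0.05,0.05,0.05,0.05,0.05]}' 40
python3 -c "
from h import *
from workcell import bot
go(bot,.092,-.04,.2);s=bot.read_state();y=s['tcp_rot'][:,1];print(bot.tip_extent,np.arctan2(-y[0],y[1]),s['joint_pos'])"
```

```text
flux [ 0.5485 -0.3895  0.034 ] [ 0.0326 -0.148 ]
wax [ 0.4306 -0.3801  0.03  ] [-0.0834 -0.1251]
red [ 0.5246 -0.2231  0.109 ] [0.028 0.02 ]
green [ 0.5949 -0.2754  0.111 ] [ 0.0918 -0.04  ]
[236.30434783 181.73913043] [234 180   6   5  23] [ 0.5259 -0.2277  0.104 ]
[200.48780488 175.2195122 ] [197 172   8   7  41] [ 0.5964 -0.2804  0.106 ]
clock 0.1 box [-0.1466  0.8665] z 0.2444 w 0.0853 F [-0.2 -0.5  0.6] delta_tool [-0.6553 -0.6702  0.0456]
clock: 0.6
eef_pos: [0.2542, 0.5979, 0.2448]
tcp_rot: [[-0.994, -0.113, -0.001], [-0.113, 0.994, -0.001], [0.001, -0.001, -1.0]]
force: [0.3, -0.8, 0.5]
gripper_width: 0.0501
gripper_force: 0.0
clock 0.6 box [-0.1464  0.8666] z 0.2448 w 0.0501 F [ 0.3 -0.8  0.5] delta_tool [-0.2399 -0.9062  0.0452]
0.014 0.11335428476706172 [-1.13305404  0.47384529 -0.12001548  1.59722849  0.06176116  1.07519874
  0.4147455 ]
```

View pics/s.png

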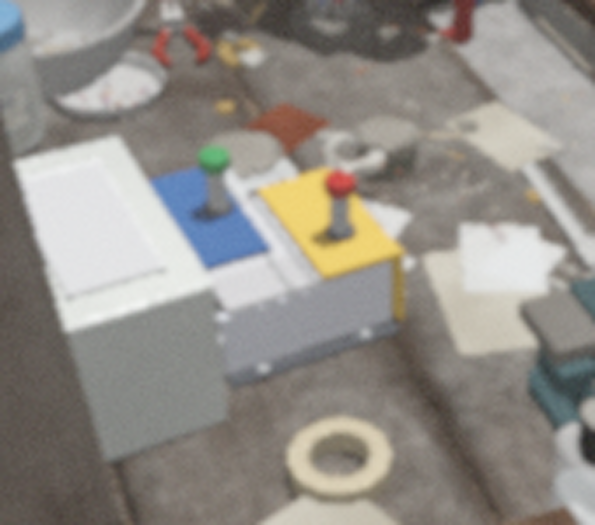

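Both views agree to within millimetres: the red knob shows at crop (340,183) and the green at (214,158), with the inner door about 40 mm ajar. Moving to above the green knob.

```bash
python3 -m pendant '{"linear":[[-0.012,-0.045,0],[-0.012,-0.045,0],[-0.012,-0.045,0],[-0.012,-0.045,0],[-0.012,-0.045,0]],"turn":[0,0,0,0,0],"fingers":[0.05,0.05,0.05,0.05,0.05]}' >/dev/null
python3 -m pendant '{"linear":[[-0.012,-0.045,0],[-0.012,-0.045,0],[-0.012,-0.045,0],[-0.012,-0.045,0],[-0.012,-0.045,0]],"turn":[0,0,0,0,0],"fingers":[0.05,0.05,0.05,0.05,0.05]}' >/dev/null
python3 -m pendant '{"linear":[[-0.012,-0.045,0],[-0.012,-0.045,0],[-0.012,-0.045,0],[-0.012,-0.045,0],[-0.012,-0.045,0]],"turn":[0,0,0,0,0],"fingers":[0.05,0.05,0.05,0.05,0.05]}' >/dev/null
python3 -m pendant '{"linear":[[-0.012,-0.045,0],[-0.012,-0.045,0],[-0.012,-0.045,0],[-0.012,-0.045,0],[-0.012,-0.045,0]],"turn":[0,0,0,0,0],"fingers":[0.05,0.05,0.05,0.05,0.05]}' >/dev/null
python3 -c "
from h import *
from workcell import bot
go(bot,.092,-.04,.1);s=bot.read_state();y=s['tcp_rot'][:,1];print(bot.tip_extent,np.arctan2(-y[0],y[1]))"
```

```text
clock 2.6 box [ 0.0922 -0.0351] z 0.2451 w 0.0502 F [ 1.2 -0.1  0.1] delta_tool [ 0.0002 -0.0049  0.1451]
0.014 0.10985535338681797
```

```bash
python3 -m pendant '{"linear":[[0,-0.005,0.03],[0,0,0.035],[0,0,0.035],[0,0,0.03],[0,0,0.017]],"turn":[0,0,0,0,0],"fingers":[0.05,0.05,0.05,0.05,0.05]}'
python3 -c "
from h import *
from workcell import bot
go(bot,.092,-.0,.098)"
python3 -m pendant '{"linear":[[0,0.01,0],[0,0.01,0],[0,0.01,0],[0,0.01,0],[0,0,0]],"turn":[0,0,0,0,0],"fingers":[0.05,0.05,0.05,0.05,0.05]}'
python3 -c "
from h import *
from workcell import bot
go(bot,.092,-.0,.098)"
```

```text
clock: 3.1
eef_pos: [0.5934, -0.2732, 0.0953]
tcp_rot: [[-0.994, -0.11, -0.004], [-0.11, 0.994, 0.001], [0.004, 0.002, -1.0]]
force: [0.5, -0.8, -0.7]
gripper_width: 0.0499
gripper_force: 0.0
clock 3.1 box [ 0.0906 -0.0376] z 0.0953 w 0.0499 F [ 0.5 -0.8 -0.7] delta_tool [-0.0012  0.0376 -0.0026]
clock: 3.6
eef_pos: [0.5913, -0.2315, 0.0996]
tcp_rot: [[-0.993, -0.115, 0.002], [-0.115, 0.993, 0.001], [-0.002, 0.001, -1.0]]
force: [0.7, -0.2, 1.2]
gripper_width: 0.0501
gripper_force: 0.0
clock 3.6 box [0.0933 0.004 ] z 0.0996 w 0.0501 F [ 0.7 -0.2  1.2] delta_tool [ 0.0013 -0.004   0.0016]
```

```bash
python3 -m pendant '{"linear":[[0,0.004,0],[0,0.003,0],[0,0.002,0],[0,0,0],[0,0,0]],"turn":[0,0,0,0,0],"fingers":[0.05,0.05,0.05,0.05,0.05]}' |grep -E "eef|force"
python3 -m pendant '{"linear":[[0,0.002,0],[0,0.002,0],[0,0.002,0],[0,0,0],[0,0,0]],"turn":[0,0,0,0,0],"fingers":[0.05,0.05,0.05,0.05,0.05]}' |grep -E "eef|force"
python3 -c "
from h import *
from workcell import bot
go(bot,.092,-.0,.098)"
```

```text
eef_pos: [0.5893, -0.2251, 0.0982]
force: [0.2, -0.0, 1.3]
gripper_force: 0.6
eef_pos: [0.5892, -0.2239, 0.0982]
force: [4.8, -10.8, -5.0]
gripper_force: 5.8
clock 4.6 box [0.092  0.0118] z 0.0982 w 0.0505 F [  4.8 -10.8  -5. ] delta_tool [-0.     -0.0118  0.0003]
```

```bash
python3 -m pendant '{"linear":[[0,0.002,0],[0,0.001,0],[0,0,0],[0,0,0],[0,0,0]],"turn":[0,0,0,0,0],"fingers":[0.05,0.05,0.05,0.05,0.05]}' |grep -E "eef|force"
python3 -m pendant '{"linear":[[0,0,0],[0,0,0],[0,0,0],[0,0,0],[0,0,0]],"turn":[0,0,0,0,0],"fingers":[0.05,0.05,0.05,0.05,0.05]}' |grep -E "eef|force"
python3 -c "
from h import *
from workcell import bot
d=bot.snapshot('top');c,s,m=blob(d,(45,80,40),(85,255,255),(255,130,310,165));print(s,box(plane(d,*c,.111)))
go(bot,.092,-.0,.098)"
```

```text
eef_pos: [0.5892, -0.2238, 0.0982]
force: [7.2, -17.6, -8.8]
gripper_force: 8.8
eef_pos: [0.5892, -0.2238, 0.0982]
force: [6.5, -16.3, -9.5]
gripper_force: 8.8Traceback (most recent call last):
  File "<string>", line 4, in <module>
    d=bot.snapshot('top');c,s,m=blob(d,(45,80,40),(85,255,255),(255,130,310,165));print(s,box(plane(d,*c,.111)))
                                ~~~~^^^^^^^^^^^^^^^^^^^^^^^^^^^^^^^^^^^^^^^^^^^^^
  File "h.py", line 12, in blob
    n,l,s,c=cv2.connectedComponentsWithStats(k);i=1+np.argmax(s[1:,4]);return c[i],s[i],l==i
                                                    ~~~~~~~~~^^^^^^^^^
    return _wrapfunc(a, 'argmax', axis=axis, out=out, **kwds)
    return bound(*args, **kwds)
ValueError: attempt to get argmax of an empty sequence
```

Hard home: 17 N with no movement, at the expected place. Releasing and going to the red knob.

```bash
python3 -m pendant '{"linear":[[0,-0.008,0],[0,-0.006,0],[0,0,-0.03],[0,0,-0.035],[0,0,0]],"turn":[0,0,0,0,0],"fingers":[0.05,0.05,0.05,0.05,0.05]}' |grep -E "eef|force"
python3 -c "
from h import *
from workcell import bot
go(bot,.028,.02,.098)"
python3 -m pendant '{"linear":[[0.02,0.008,0],[0.022,0.008,0],[0.022,0.005,0],[0,0,0],[0,0,0]],"turn":[0,0,0,0,0],"fingers":[0.05,0.05,0.05,0.05,0.05]}' |grep -E "eef|force"
python3 -c "
from h import *
from workcell import bot
d=bot.snapshot('top');h=cv2.cvtColor(d['img'],cv2.COLOR_BGR2HSV)
go(bot,.028,.02,.098);cv2.imwrite('pics/t1.png',cv2.resize(d['img'][110:260,210:380],None,fx=3,fy=3,interpolation=2))"
```

```text
eef_pos: [0.5924, -0.2305, 0.1678]
force: [0.4, 0.6, -0.4]
gripper_force: 0.0
clock 6.2 box [0.0945 0.0049] z 0.1678 w 0.0501 F [ 0.4  0.6 -0.4] delta_tool [0.067  0.0152 0.0693]
eef_pos: [0.5239, -0.2158, 0.1631]
force: [-0.5, -0.5, -0.0]
gripper_force: 0.0
clock 6.7 box [0.0287 0.0271] z 0.1632 w 0.0503 F [-0.1  0.5 -0.1] delta_tool [ 0.0007 -0.0071  0.0652]
```

View pics/t1.png

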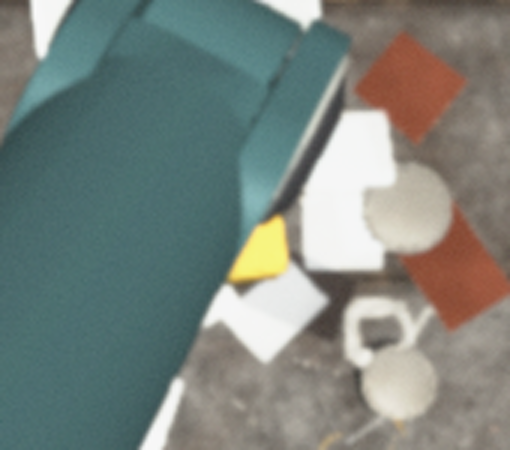

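The arm hides the box; the tins, at crop (408,208) and (400,382), are where they were. Lowering over the red knob and sliding left.

```bash
python3 -m pendant '{"linear":[[0,-0.006,0.01],[0,0,0.02],[0,0,0.02],[0,0,0.015],[0,0,0]],"turn":[0,0,0,0,0],"fingers":[0.05,0.05,0.05,0.05,0.05]}' |grep -E "eef|force"
python3 -m pendant '{"linear":[[0,0.013,0],[0,0.02,0],[0,0.02,0],[0,0.02,0],[0,0.02,0]],"turn":[0,0,0,0,0],"fingers":[0.05,0.05,0.05,0.05,0.05]}' |grep -E "eef|force"
python3 -m pendant '{"linear":[[0,0.013,0],[0,0.009,0],[0,0.005,0],[0,0.003,0],[0,0,0]],"turn":[0,0,0,0,0],"fingers":[0.05,0.05,0.05,0.05,0.05]}' |grep -E "eef|force"
python3 -c "
from h import *
from workcell import bot
go(bot,.028,.149,.098)"
```

```text
eef_pos: [0.5233, -0.2221, 0.0955]
force: [0.2, 1.0, -0.3]
gripper_force: 0.0
eef_pos: [0.5144, -0.1299, 0.0991]
force: [0.6, -3.0, -2.7]
gripper_force: 1.8
eef_pos: [0.5111, -0.1, 0.0985]
force: [-0.3, -1.1, -0.2]
gripper_force: 0.0
clock 8.2 box [0.0287 0.1438] z 0.0985 w 0.0498 F [-0.3 -1.1 -0.2] delta_tool [0.0007 0.0052 0.0005]
```

```bash
python3 -m pendant '{"linear":[[0,0.003,0],[0,0.002,0],[0,0.002,0],[0,0.001,0],[0,0,0]],"turn":[0,0,0,0,0],"fingers":[0.05,0.05,0.05,0.05,0.05]}' |grep -E "eef|force"
python3 -m pendant '{"linear":[[0,0.002,0],[0,0.001,0],[0,0,0],[0,0,0],[0,0,0]],"turn":[0,0,0,0,0],"fingers":[0.05,0.05,0.05,0.05,0.05]}' |grep -E "eef|force"
python3 -c "
from h import *
from workcell import bot
go(bot,.028,.149,.098)"
```

```text
eef_pos: [0.5107, -0.0966, 0.0985]
force: [2.0, -11.7, -2.5]
gripper_force: 5.8
eef_pos: [0.5107, -0.0964, 0.0984]
force: [3.9, -18.2, -5.8]
gripper_force: 9.1
clock 9.2 box [0.0288 0.1475] z 0.0984 w 0.0502 F [  3.9 -18.2  -5.8] delta_tool [0.0008 0.0015 0.0004]
```

Outer door is at its end stop, and both stops put the box about 1.8 mm further right than measured. Releasing and going over to the tin.

```bash
sed -i 's/O=np.array(\[.4991,-.2462\])/O=np.array([.4993,-.2480])/' h.py
python3 -m pendant '{"linear":[[0,-0.008,0],[0,-0.006,0],[0,0,-0.03],[0,0,-0.04],[0,0,0]],"turn":[0,0,0,0,0],"fingers":[0.05,0.05,0.05,0.05,0.05]}' |grep -E "eef|force"
python3 -m pendant '{"linear":[[0,-0.04,0],[0,-0.04,0],[0,-0.04,0],[0,-0.04,0],[0,-0.04,0]],"turn":[0,0,0,0,0],"fingers":[0.085,0.085,0.085,0.085,0.085]}' |grep -E "eef|force"
python3 -m pendant '{"linear":[[0,-0.03,0],[0,-0.03,0],[0,-0.02,0],[0,0,0],[0,0,0]],"turn":[0,0,0,0,0],"fingers":[0.085,0.085,0.085,0.085,0.085]}' |grep -E "eef|force"
python3 -c "
from h import *
from workcell import bot
d=bot.snapshot('scene');cv2.imwrite('pics/s2.png',cv2.resize(d['img'][130:280,140:310],None,fx=3.5,fy=3.5,interpolation=2))
p0=pickle.load(open('top0.pkl','rb'));b=box(plane(p0,346.1,179.1,.034));print(b)
go(bot,b[0],b[1],.02)"
```

```text
eef_pos: [0.514, -0.1032, 0.1726]
force: [0.2, -0.3, -0.2]
gripper_force: 0.0
eef_pos: [0.5337, -0.3024, 0.1676]
force: [-0.2, 0.5, 0.1]
gripper_force: 0.0
eef_pos: [0.5425, -0.3804, 0.1673]
force: [0.0, 0.5, 0.0]
gripper_force: 0.0
[ 0.03259666 -0.14618432]
clock 10.8 box [ 0.0281 -0.1357] z 0.1675 w 0.0852 F [ 0.2  0.1 -0.5] delta_tool [-0.0045 -0.0108  0.1475]
```

View pics/s2.png

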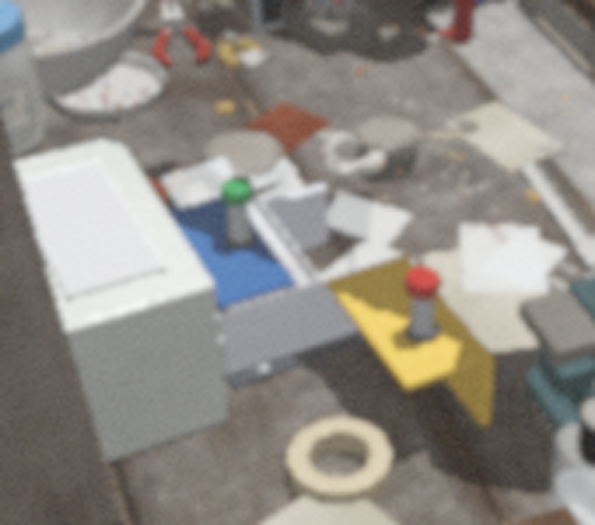

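Doors are as wanted: hood open at crop (410,320), blue door shut with its knob at (237,190), tins and roll undisturbed. Descending on the tin.

```bash
python3 -m pendant '{"linear":[[-0.005,-0.011,0.02],[0,0,0.035],[0,0,0.03],[0,0,0.01],[0,0,0]],"turn":[0,0,0,0,0],"fingers":[0.085,0.085,0.085,0.085,0.085]}' |grep -E "eef|force"
python3 -c "
from h import *
from workcell import bot
go(bot,.0326,-.1462,.02)"
```

```text
eef_pos: [0.5485, -0.3897, 0.0718]
force: [0.4, -0.5, 0.1]
gripper_force: 0.0
clock 11.2 box [ 0.0326 -0.1465] z 0.0718 w 0.0847 F [ 0.4 -0.5  0.1] delta_tool [-0.0001  0.0001  0.0518]
```

```bash
python3 -m pendant '{"linear":[[0,0,0.02],[0,0,0.02],[0,0,0.011],[0,0,0],[0,0,0]],"turn":[0,0,0,0,0],"fingers":[0.085,0.085,0.085,0.085,0.085]}' |grep -E "eef|force"
python3 -m pendant '{"linear":[[0,0,0],[0,0,0],[0,0,0],[0,0,0],[0,0,0]],"turn":[0,0,0,0,0],"fingers":[0.05,0.05,0.05,0.05,0.05]}' 25
python3 -c "
from h import *
from workcell import bot
go(bot,.0326,-.1462,.02)"
```

```text
eef_pos: [0.5497, -0.3922, 0.0236]
force: [-0.3, -1.2, 1.3]
gripper_force: 0.0
clock: 12.25
eef_pos: [0.5496, -0.3921, 0.0238]
tcp_rot: [[-0.994, -0.113, 0.002], [-0.113, 0.994, -0.0], [-0.002, -0.001, -1.0]]
force: [-0.7, 1.9, 6.3]
gripper_width: 0.0586
gripper_force: 26.2
clock 12.2 box [ 0.0334 -0.1489] z 0.0238 w 0.0586 F [-0.7  1.9  6.3] delta_tool [0.0008 0.0027 0.0038]
```

```bash
python3 -m pendant '{"linear":[[0,0,-0.01],[0,0,-0.02],[0,0,-0.025],[0,0,-0.025],[0,0,0]],"turn":[0,0,0,0,0],"fingers":[0.05,0.05,0.05,0.05,0.05]}' |grep -E "eef|force|width"
python3 -m pendant '{"linear":[[0.012,0.03,0],[0.012,0.03,0],[0.012,0.03,0],[0.012,0.03,0],[0.01,0.027,0]],"turn":[0,0,0,0,0],"fingers":[0.05,0.05,0.05,0.05,0.05]}' |grep -E "eef|force|width"
python3 -m pendant '{"linear":[[0,0,0],[0,0,0],[0,0,0],[0,0,0],[0,0,0]],"turn":[0,0,0,0,0],"fingers":[0.05,0.05,0.05,0.05,0.05]}' |grep -E "eef|force|width"
python3 -c "
from h import *
from workcell import bot
go(bot,-.025,0,.0238)"
```

```text
eef_pos: [0.5509, -0.3937, 0.1068]
force: [-0.0, -1.3, -1.0]
gripper_width: 0.0587
gripper_force: 27.4
eef_pos: [0.4733, -0.2508, 0.1018]
force: [0.1, -0.0, -0.1]
gripper_width: 0.0589
gripper_force: 27.4
eef_pos: [0.4748, -0.2532, 0.1022]
force: [-0.2, 1.3, -0.5]
gripper_width: 0.0587
gripper_force: 27.4
clock 13.8 box [-0.025  -0.0024] z 0.1022 w 0.0587 F [-0.2  1.3 -0.5] delta_tool [0.     0.0024 0.0784]
```

```bash
python3 -m pendant '{"linear":[[0,0.001,0.02],[0,0.001,0.025],[0,0,0.02],[0,0,0.008],[0,0,0.003]],"turn":[0,0,0,0,0],"fingers":[0.05,0.05,0.05,0.05,0.05]}' |grep -E "eef|force|width"
python3 -m pendant '{"linear":[[0,0,0],[0,0,0.001],[0,0,0],[0,0,0],[0,0,0]],"turn":[0,0,0,0,0],"fingers":[0.05,0.05,0.05,0.05,0.05]}' |grep -E "eef|force|width"
python3 -c "
from h import *
from workcell import bot
go(bot,-.025,0,.0238)"
```

```text
eef_pos: [0.474, -0.2506, 0.0255]
force: [0.0, 0.4, -1.2]
gripper_width: 0.0585
gripper_force: 27.4
eef_pos: [0.4747, -0.2504, 0.0257]
force: [0.1, -0.6, -0.7]
gripper_width: 0.0588
gripper_force: 27.4
clock 14.8 box [-0.0247  0.0004] z 0.0257 w 0.0588 F [ 0.1 -0.6 -0.7] delta_tool [ 0.0003 -0.0004  0.0019]
```

```bash
python3 -m pendant '{"linear":[[0,0,0.002],[0,0,0],[0,0,0],[0,0,0],[0,0,0]],"turn":[0,0,0,0,0],"fingers":[0.05,0.05,0.074,0.074,0.074]}' |grep -E "eef|force|width"
python3 -m pendant '{"linear":[[0,0,-0.005],[0,0,-0.02],[0,0,-0.025],[0.025,0,-0.01],[0.04,0,0]],"turn":[0,0,0,0,0],"fingers":[0.074,0.074,0.074,0.03,0.03]}' |grep -E "eef|force|width"
python3 -m pendant '{"linear":[[0,0,0],[0,0,0.02],[0,0,0.02],[0,0,0.015],[0,0,0]],"turn":[0,0,0,0,0],"fingers":[0.03,0.03,0.03,0.03,0.03]}' |grep -E "eef|force|width"
python3 -c "
from h import *
from workcell import bot
go(bot,.032,0,.02)
d=bot.snapshot('scene');cv2.imwrite('pics/s3.png',cv2.resize(d['img'][130:280,140:310],None,fx=3.5,fy=3.5,interpolation=2))"
```

```text
eef_pos: [0.4744, -0.2503, 0.0232]
force: [-0.1, 0.3, -0.4]
gripper_width: 0.0735
gripper_force: 0.0
eef_pos: [0.4125, -0.2581, 0.0852]
force: [0.4, -0.9, 0.3]
gripper_width: 0.046
gripper_force: 0.0
eef_pos: [0.409, -0.2571, 0.0269]
force: [0.5, 0.1, -0.6]
gripper_width: 0.0301
gripper_force: 0.0
clock 16.2 box [-0.0907  0.0014] z 0.0269 w 0.0301 F [ 0.5  0.1 -0.6] delta_tool [-0.1227 -0.0011  0.0066]
```

View pics/s3.png

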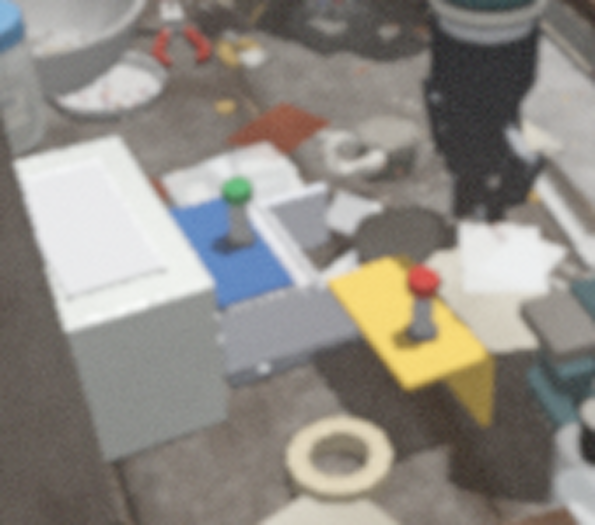

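The tin stands at the mouth at crop (405,232), with the gripper behind it. Pushing it in with the fingers as a cradle.

```bash
python3 -m pendant '{"linear":[[0,-0.001,0.004],[-0.008,0,0],[-0.008,0,0],[-0.01,0,0],[-0.01,0,0]],"turn":[0,0,0,0,0],"fingers":[0.03,0.03,0.03,0.03,0.03]}' |grep -E "eef|force|width"
python3 -m pendant '{"linear":[[-0.01,0,0],[-0.01,0,0],[-0.01,0,0],[-0.01,0,0],[-0.01,0,0]],"turn":[0,0,0,0,0],"fingers":[0.03,0.03,0.03,0.03,0.03]}' |grep -E "eef|force|width"
python3 -c "
from h import *
from workcell import bot
go(bot,.032,0,.02)"
```

```text
eef_pos: [0.447, -0.2544, 0.0246]
force: [-1.0, -0.6, 1.2]
gripper_width: 0.0298
gripper_force: 0.6
eef_pos: [0.4961, -0.2489, 0.0243]
force: [-1.8, -0.8, 2.3]
gripper_width: 0.0296
gripper_force: 1.1
clock 17.3 box [-0.0032 -0.0005] z 0.0243 w 0.0296 F [-1.8 -0.8  2.3] delta_tool [-0.0352  0.0006  0.0043]
```

```bash
python3 -m pendant '{"linear":[[-0.009,0,0],[-0.009,0,0],[-0.008,0,0],[-0.006,0,0],[-0.002,0,0]],"turn":[0,0,0,0,0],"fingers":[0.03,0.03,0.03,0.03,0.03]}' |grep -E "eef|force|width"
python3 -c "
from h import *
from workcell import bot
go(bot,.032,0,.02)"
```

```text
eef_pos: [0.5301, -0.2449, 0.0243]
force: [-0.7, 0.5, 1.2]
gripper_width: 0.0301
gripper_force: 1.0
clock 17.8 box [ 0.0309 -0.0005] z 0.0243 w 0.0301 F [-0.7  0.5  1.2] delta_tool [-0.0011  0.0005  0.0043]
```

```bash
python3 -m pendant '{"linear":[[0.01,0,0],[0,0,-0.03],[0,0,-0.04],[0,0,-0.045],[0,0,-0.03]],"turn":[0,0,0,0,0],"fingers":[0.03,0.03,0.03,0.03,0.03]}' |grep -E "eef|force|width"
python3 -m pendant '{"linear":[[0,0.04,0],[0,0.04,0],[-0.005,0.04,0],[0,0.02,0],[0,0,0]],"turn":[0,0,0,0,0],"fingers":[0.05,0.05,0.05,0.05,0.05]}' |grep -E "eef|force|width"
python3 -c "
from h import *
from workcell import bot
go(bot,.028,.135,.098)
d=bot.snapshot('top');cv2.imwrite('pics/t3.png',cv2.resize(d['img'][110:260,210:380],None,fx=3.5,fy=3.5,interpolation=2))"
```

```text
eef_pos: [0.519, -0.247, 0.172]
force: [0.2, -0.4, -0.3]
gripper_width: 0.0302
gripper_force: 0.0
eef_pos: [0.5075, -0.1031, 0.169]
force: [-0.4, -0.2, -0.0]
gripper_width: 0.0498
gripper_force: 0.0
clock 18.8 box [0.0248 0.143 ] z 0.169 w 0.0498 F [-0.4 -0.2 -0. ] delta_tool [-0.0032 -0.0081  0.071 ]
```

View pics/t3.png

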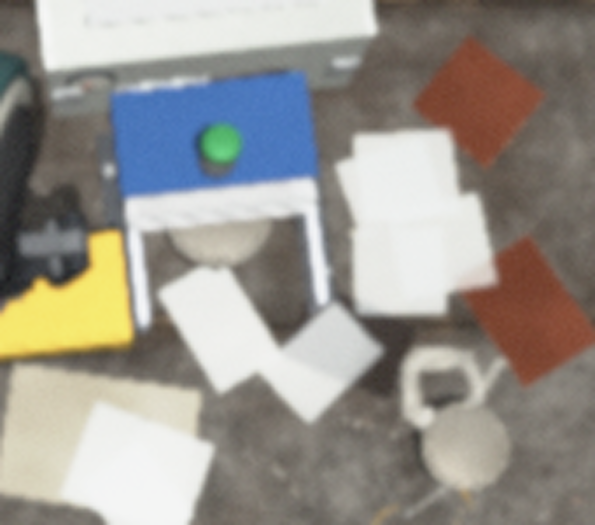

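The tin is in the chamber, its rear lid edge at crop (222,265), partly under the roof. The blue door is shut, knob at (221,145). Closing the hood.

```bash
python3 -m pendant '{"linear":[[-0.003,-0.008,0],[0,0,0.02],[0,0,0.02],[0,0,0.02],[0,0,0.01]],"turn":[0,0,0,0,0],"fingers":[0.05,0.05,0.05,0.05,0.05]}' |grep -E "eef|force"
python3 -m pendant '{"linear":[[0,-0.013,0],[0,-0.02,0],[0,-0.02,0],[0,-0.02,0],[0,-0.02,0]],"turn":[0,0,0,0,0],"fingers":[0.05,0.05,0.05,0.05,0.05]}' |grep -E "eef|force"
python3 -m pendant '{"linear":[[0,-0.013,0],[0,-0.009,0],[0,-0.005,0],[0,-0.003,0],[0,0,0]],"turn":[0,0,0,0,0],"fingers":[0.05,0.05,0.05,0.05,0.05]}' |grep -E "eef|force"
python3 -c "
from h import *
from workcell import bot
go(bot,.028,.006,.098)"
```

```text
eef_pos: [0.5114, -0.1166, 0.0978]
force: [-0.8, -1.4, -0.0]
gripper_force: 0.0
eef_pos: [0.5222, -0.2079, 0.0995]
force: [-1.5, 3.5, -1.8]
gripper_force: 1.8
eef_pos: [0.5267, -0.2369, 0.0996]
force: [0.4, -0.5, -0.7]
gripper_force: 0.0
clock 20.4 box [0.0285 0.0079] z 0.0996 w 0.05 F [ 0.4 -0.5 -0.7] delta_tool [ 0.0005 -0.0019  0.0016]
```

```bash
python3 -m pendant '{"linear":[[0,-0.002,0],[0,-0.002,0],[0,-0.002,0],[0,0,0],[0,0,0]],"turn":[0,0,0,0,0],"fingers":[0.05,0.05,0.05,0.05,0.05]}' |grep -E "eef|force"
python3 -m pendant '{"linear":[[0,-0.002,0],[0,-0.001,0],[0,0,0],[0,0,0],[0,0,0]],"turn":[0,0,0,0,0],"fingers":[0.05,0.05,0.05,0.05,0.05]}' |grep -E "eef|force"
python3 -c "
from h import *
from workcell import bot
go(bot,.028,.006,.098)"
```

```text
eef_pos: [0.5273, -0.2394, 0.0994]
force: [-1.2, 7.4, 5.1]
gripper_force: 3.8
eef_pos: [0.5274, -0.2396, 0.0993]
force: [-3.1, 12.4, 7.8]
gripper_force: 6.7
clock 21.4 box [0.0289 0.0051] z 0.0993 w 0.0502 F [-3.1 12.4  7.8] delta_tool [0.0009 0.0008 0.0013]
```

```bash
python3 -m pendant '{"linear":[[0,0.007,0],[0,0.006,0],[0,0,-0.03],[0,0,-0.04],[0,0,-0.03]],"turn":[0,0,0,0,0],"fingers":[0.05,0.05,0.05,0.05,0.05]}' |grep -E "eef|force"
python3 -m pendant '{"linear":[[0,0.045,0],[0,0.045,0],[0,0.045,0],[0,0.045,0],[0,0.045,0]],"turn":[0,0,0,0,0],"fingers":[0.05,0.05,0.05,0.05,0.05]}' |grep -E "eef|force"
python3 -m pendant '{"linear":[[0,0.02,0],[0,0,0],[0,0,0],[0,0,0],[0,0,0]],"turn":[0,0,0,0,0],"fingers":[0.05,0.05,0.05,0.05,0.05]}' |grep -E "eef|force"
python3 -c "
from h import *
from workcell import bot
d=bot.snapshot('top');cv2.imwrite('pics/t4.png',cv2.resize(d['img'][60:310,90:390],None,fx=2.3,fy=2.3,interpolation=2))
for lo,hi,roi,z in(((0,120,80),(8,255,255),(250,170,285,200),.109),((45,80,40),(85,255,255),(255,135,310,165),.111)):
  c,s,m=blob(d,lo,hi,roi);print(s,box(plane(d,*c,z)))"
```

```text
eef_pos: [0.5262, -0.2334, 0.2013]
force: [0.4, -0.0, 0.5]
gripper_force: 0.0
eef_pos: [0.5003, -0.0077, 0.1996]
force: [0.7, 0.8, -0.0]
gripper_force: 0.0
eef_pos: [0.4983, 0.0093, 0.1993]
force: [0.5, 0.1, 0.4]
gripper_force: 0.0
[262 181   9  11  84] [0.02793857 0.02181306]
[267 146  12  11 104] [0.09164944 0.00149764]
```

View pics/t4.png

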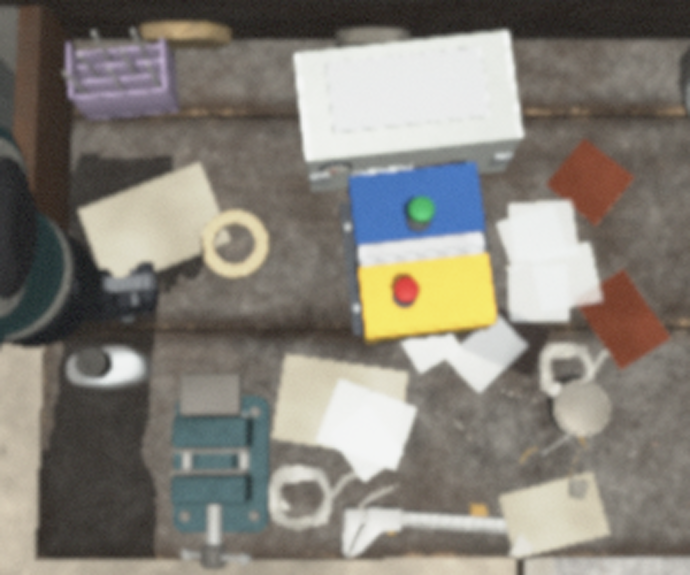

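Both doors are shut, with the red knob at its starting pixel and the green knob at y≈0. The roll, flask and wax tin are where they were, and the gripper is clear.

```bash
python3 -c "
from workcell import bot
print(bot.sign_off())"
```

```text
the job is handed in; nothing more can be done
None
```

The flux tin is in the pass box with both doors shut. I pushed the inner door hard home and leaned on it at about 17 N first. The other things on the bench were not moved, and the job was handed in at about 23 s.

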